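# Line up the casting flasks and press one into the sprung cradle

## Robot

A 7-joint arm with a two-finger parallel gripper is mounted at the origin on a cart in front of the work surface, level with it; the furniture and walls round the work are solid. World frame = base frame: x ahead of the robot, y to its left, z up, the work surface at z = 0. Lengths are in m, angles in rad, forces in N, time in s.
With the tool pointing down it reaches from about 0.425 to 0.875 m from the base axis. Payload 4.7 kg.
Tool frame: the origin (TCP) lies midway between the tips of the shut fingers; the grasp point (between the pads) lies 19 mm behind it; z points along the fingers, y is the line along which they close (so a half turn about z gives the same grasp; the last joint's range is limited). The gripper opens to 87 mm and grips with 3 to 60 N. Pads are 19 mm wide; open, the fingers measure 117 mm over their backs; the gripper's body (75 mm by 190 mm) begins 51 mm behind the grasp point.
Start: joints at [-1.266, 0.321, -0.07, 1.45, 0.023, 1.371, -0.057], TCP at [0.186, 0.623, 0.223] pointing down, gripper open.
Joint ranges: [-2.86, 2.86], [-0.3, 2.09], [-1.38, 1.24], [0.06, 2.45], [-1.56, 4.7], [0.09, 2.05], [-2.69, 2.69]. Speed limits (rad/s): [2.57, 2.57, 3.14, 3.14, 3.14, 3.14, 3.14].

## Interface

Orientations are given as a rotation vector (axis times angle).
In Python, from bench import monitor, cams, workorder gives the robot as it stands.
- The arm moves only by the tool move_arm, never from a script. Its arguments are lists of equal length, an entry for each row: "slide": the shift along the tool's x, y, z in cm, a list of three; "roll": the turn about the tool's z in rad. In form: {"slide": [[dx, dy, dz], ...], "roll": [roll, ...]}. A call has 1 to 20 rows; each row is the pose to reach, as a shift and turn from the pose commanded when the call began, along the tool's axes at that moment; what a row does not reach only later rows make up. A row lasts 1/10 s, in which the tool goes at most 50 mm and 8.59 degrees, less where a joint would pass 70% of its speed; a pose out of reach is approached as far as the arm can. A call with a gripper value outside its range is refused whole. "gripper" is the finger opening in cm, from 0 to 8.7, set as the call begins (left out, the last holds). The fingers move at their own pace and stop on an object; "squeeze" is the grip in N (left out, the last holds). Time passes only in rows, so rows that repeat a pose let the fingers close. It gives the time, the measured TCP pose, the force, the opening and the grip force at its end, in the units of the state.
- monitor.get_state(): the state, without advancing time (a new reading comes with each control period).
- cams.get_image(name): name is "scene" or "top"; returns the picture (480x640x3 uint8, red, green, blue); there is no depth.
- cams.get_calibration(name): a dict with "mtx" (3x3 intrinsics, pixels), "R" (3x3) and "t" (3): a world point X has camera coordinates R X + t. Camera axes: x right, y down, z forward; pixel columns grow to the right and rows downward; lengths in m; the calibration is good to about 2 mm. A picture is of the moment at which its call begins. get_calibration takes no time and is no camera call.
- workorder.close_job(): hands the job in; it is judged then, once.
The state is a dict: "time": time; "joint_positions": joint angles; "qd": joint speeds; "joint_torque": joint torques, N m; "position": TCP position; "tool_rot": TCP orientation; "ft_force": force on the tool from outside, world axes, zero at the start; "torque": the same for the moment, N m; "grip_width": opening from 0.0 (shut) to 1.0 (fully open); "grip_force": force on a finger pad.
Only numpy, scipy, OpenCV 4.12 (cv2) and the standard library are available. Lean on these libraries where they do the work, as an engineer would, in place of code of your own. Each camera call takes 0.05 s, during which the arm holds its last target. There are 200 camera calls.

## Task

Get the casting bench ready: first slide the stray small flasks on the wooden board, without lifting them off it or tipping them, until each of its three circles has a flask standing inside it, so that they form an even row. Then seat the taller flanged flask upright in the sprung ring cradle, flange on the ring, and press it down so that the ring sinks by well over a centimetre; finish while still holding it pressed down like that. Leave the brass block and the dapping block where they are.

Things in the scene. Friction and masses are not known exactly. Their poses are not given: they have to be found in the camera images.
- board: flat wooden batch board lying fixed on the worktop, 130 (x) x 230 (y) x 8 mm; three inlaid circles lie in a row along its own y axis, 75 mm apart, the middle one at its centre. Origin at the centre of its underside
- circle_right (a point): centre of the right-hand (-y) inlaid circle (52 mm diameter, thin dark line) on the top face of the board
- circle_middle (a point): centre of the middle inlaid circle (52 mm diameter, thin dark line) on the top face of the board
- circle_left (a point): centre of the left-hand (+y) inlaid circle (52 mm diameter, thin dark line) on the top face of the board
- flask_a: small plain casting flask: upright steel cylinder, 40 mm diameter, 45 mm high, about 0.15 kg, without a flange, its top filled with white plaster; the three (flask_a, flask_b, flask_c) are identical and may stand in any order on the wooden board. Origin at the centre of its underside, z up
- flask_b: small plain casting flask: upright steel cylinder, 40 mm diameter, 45 mm high, about 0.15 kg, without a flange, its top filled with white plaster; the three (flask_a, flask_b, flask_c) are identical and may stand in any order on the wooden board. Origin at the centre of its underside, z up
- flask_c: small plain casting flask: upright steel cylinder, 40 mm diameter, 45 mm high, about 0.15 kg, without a flange, its top filled with white plaster; the three (flask_a, flask_b, flask_c) are identical and may stand in any order on the wooden board. Origin at the centre of its underside, z up
- casting_flask: flanged casting flask, steel, round, 86 mm high, about 0.28 kg, standing upright on the worktop: lower body 44 mm diameter and 35 mm high with a chamfered foot (36 mm diameter at the bottom), then a flange 62 mm diameter and 6 mm thick (35 to 41 mm above the bottom), then an upper body 44 mm diameter from 41 to 86 mm, to be gripped there. Origin at the centre of its underside, z up
- cradle: sprung ring cradle, fixed to the worktop: round grey base, 130 mm diameter, 12 mm thick, with three short spring tubes that carry a flat aluminium ring: 50 mm hole, 80 mm outer diameter, 12 mm thick, three lugs reaching 60 mm from the axis, top 79 mm above the worktop at rest. The flask goes through the hole until its flange rests on the ring. Origin: centre of the base underside
- ring_top (a point): centre of the ring's hole at the level of the ring's top face; sinks with the ring
- cradle_ring (a joint): how far the ring is pressed down, m: 0 at rest (up), 0.018 at its lower stop. The springs push up with about 4 N at rest (more than the flask's weight) and 0.8 N more per mm: about 18 N at the stop; they lift the ring again when let go
- brass_block: bystander: brass bench block 30 x 50 x 20 mm, loose on the worktop behind the work; origin at the centre of its underside
- dapping_block: bystander: flat steel dapping block with round hollows, 46 x 58 x 15 mm, loose on the worktop behind the work; origin at the centre of its underside
There are look-alikes about, which are no part of the job. What is shaped like the casting_flask but turquoise is not meant.

How it is judged:
By the outcome, as a careful person would: the job done as asked, in the order asked, and still so for the second after the job is handed in, while the arm keeps its last pose, push and grip.
It also fails if it takes over 64 s, if anything falls off the work surface, if the arm or the gripper's body presses on something with over 40 N, if the wrist force passes 120 N, or if a joint passes its speed limit or range.

## Working session

There is one attempt and no reset: what is moved stays moved. The work goes in short steps, Python scripts to look and compute and a tool call to move; the robot and the scene stay as the last step left them, time stands still between calls to the robot, and variables do not carry over. Pictures are saved under pics/ and viewed, at most 10 in all, crops included, and the job is handed in when it is done.

Besides the shell and the picture viewer there is one more tool, called after ">>>" as name(argument=value, ...) on one line, values as JSON. move_arm: Moves the arm, as the interface text tells. Its arguments: {"type":"object","properties":{"slide":{"type":"array","items":{"type":"array","items":{"type":"number"}}},"roll":{"type":"array","items":{"type":"number"}},"gripper":{"type":"number"},"squeeze":{"type":"number"}},"required":["slide","roll"]}

```bash
ls; mkdir -p pics
python3 - <<'E'
from bench import monitor,cams
import cv2
for n in("scene","top"):
    cv2.imwrite(f"pics/{n}0.png",cams.get_image(n)[:,:,::-1]); c=cams.get_calibration(n); print(n,c)
s=monitor.get_state();print(s)
E
```

```text
pics
scene {'mtx': array([[591.68735622,   0.        , 319.01913743],
       [  0.        , 591.68735622, 227.52801064],
       [  0.        ,   0.        ,   1.        ]]), 'R': array([[ 0.42489317, -0.90508002,  0.01720331],
       [-0.68620088, -0.33441805, -0.64598214],
       [ 0.59041862,  0.26266848, -0.76315865]]), 't': array([-0.25704796,  0.37167098,  0.7596442 ])}
top {'mtx': array([[439.64243234,   0.        , 316.24007651],
       [  0.        , 439.64243234, 245.34436724],
       [  0.        ,   0.        ,   1.        ]]), 'R': array([[-0.01426413, -0.99983612, -0.0111473 ],
       [-0.98887353,  0.01575693, -0.14792181],
       [ 0.14807321,  0.00891329, -0.98893623]]), 't': array([-0.01032318,  0.53215335,  0.86115246])}
{'time': 0.1, 'joint_positions': array([-1.26589784,  0.32170612, -0.07007301,  1.45153684,  0.02260261,
        1.37076863, -0.05689419]), 'qd': array([-0.00041426, -0.00369619, -0.00038929, -0.00361461, -0.00079704,
        0.00030612,  0.00105614]), 'joint_torque': array([ 6.07242582e-04, -4.92568338e+01, -4.05448666e-01, -3.13402176e+01,
       -6.41492335e-02,  3.94761830e-02,  6.68647363e-05]), 'position': array([0.18628345, 0.62223803, 0.22160666]), 'tool_rot': array([-4.55121754e-01, -3.10830906e+00,  2.55482013e-03]), 'ft_force': array([ 0.06817121, -0.54594248,  0.12791804]), 'torque': array([ 0.01706253, -0.02502797, -0.00982443]), 'grip_force': 0.0, 'grip_width': 1.0025614186575027}
```

View pics/scene0.png

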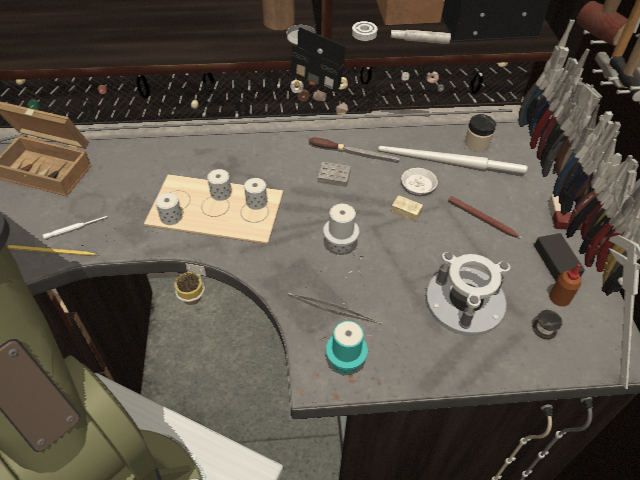

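View pics/top0.png

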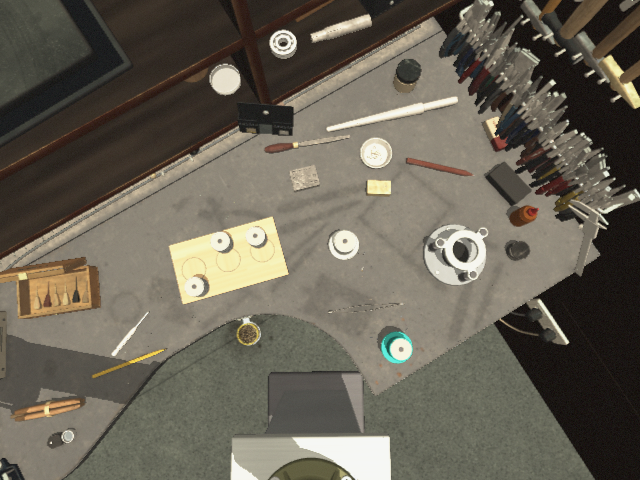

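The scene picture shows the board (215,207) with small-flask tops near (168,201), (219,177) and (256,186). The casting flask is at (343,213), the turquoise look-alike at (348,333) and the cradle ring at (474,275). In the top view the flask tops are near (195,286), (221,241) and (257,237), the casting flask at (344,240), and the ring at (463,250).

```bash
cat > h.py <<'E'
from bench import monitor,cams
import cv2,numpy as np
C={n:cams.get_calibration(n) for n in("scene","top")}
def ray(n,uv):
    c=C[n];d=c["R"].T@np.linalg.inv(c["mtx"])@np.r_[uv,1.];return -c["R"].T@c["t"],d
def plane(n,uv,z):
    o,d=ray(n,uv);return o+d*(z-o[2])/d[2]
def proj(n,X):
    c=C[n];p=c["mtx"]@(c["R"]@np.asarray(X,float)+c["t"]);return p[:2]/p[2]
def tri(a,b):
    A=[];r=[]
    for n,uv in(("scene",a),("top",b)):
        o,d=ray(n,uv);d/=np.linalg.norm(d);P=np.eye(3)-np.outer(d,d);A.append(P);r.append(P@o)
    X=np.linalg.lstsq(np.vstack(A),np.hstack(r),rcond=None)[0]
    return X,[float(np.linalg.norm(A[i]@X-r[i])) for i in(0,1)]
def whites(im,roi,lo=185,smax=60,amin=60,amax=900):
    x0,y0,x1,y1=roi;h=cv2.cvtColor(im[y0:y1,x0:x1],cv2.COLOR_RGB2HSV)
    m=((h[...,2]>lo)&(h[...,1]<smax)).astype(np.uint8)
    out=[]
    for c in cv2.findContours(m,cv2.RETR_EXTERNAL,cv2.CHAIN_APPROX_NONE)[0]:
        a=cv2.contourArea(c)
        if amin<a<amax:
            e=cv2.fitEllipse(cv2.convexHull(c));out.append((np.round(np.array(e[0])+[x0,y0],1),np.round(e[1],1),a))
    return out
def board(im,n,roi):
    x0,y0,x1,y1=roi;h=cv2.cvtColor(im[y0:y1,x0:x1],cv2.COLOR_RGB2HSV)
    m=cv2.inRange(h,(12,45,130),(32,255,255));m=cv2.morphologyEx(m,cv2.MORPH_OPEN,np.ones((3,3)))
    c=max(cv2.findContours(m,cv2.RETR_EXTERNAL,cv2.CHAIN_APPROX_NONE)[0],key=cv2.contourArea)
    w=np.array([plane(n,p[0]+[x0,y0],.008)[:2] for p in c],np.float32)
    return cv2.minAreaRect(w)
E
python3 - <<'E'
from h import *
for n,r,b in(("scene",(140,150,380,260),(140,150,300,260)),("top",(160,200,380,320),(160,200,300,320))):
    im=cams.get_image(n)
    for w in whites(im,r): print(n,w)
    print(board(im,n,b))
    cv2.imwrite(f"pics/{n}c.png",cv2.resize(im[b[1]:b[3],b[0]:b[2],::-1],None,fx=4,fy=4,interpolation=cv2.INTER_CUBIC))
    r=(400,240,520,340) if n=="scene" else (410,215,500,290)
    cv2.imwrite(f"pics/{n}r.png",cv2.resize(im[r[1]:r[3],r[0]:r[2],::-1],None,fx=6,fy=6,interpolation=cv2.INTER_CUBIC))
t=cv2.imread("pics/topr.png");s=cv2.imread("pics/scener.png")
k=np.zeros((600,800,3),np.uint8);a=cv2.resize(s,(400,333));b=cv2.resize(t,(400,333));k[:333,:400]=a;k[:333,400:]=b;cv2.imwrite("pics/rings.png",k[:340])
E
```

```text
scene (array([341. , 230.3]), array([26.2, 35.1]), 204.0)
scene (array([342.3, 212.7]), array([18.9, 25.2]), 347.0)
scene (array([166.4, 200.1]), array([15.9, 23.2]), 271.0)
scene (array([254.6, 185.2]), array([14.9, 21.8]), 235.5)
scene (array([217.7, 176.2]), array([14.5, 21.3]), 222.5)
((0.5075598955154419, 0.16807487607002258), (0.1351175755262375, 0.23251380026340485), 15.144089698791504)
top (array([193.6, 286.2]), array([19.6, 20.1]), 285.5)
top (array([200.2, 246.8]), array([25.1, 61.7]), 492.0)
top (array([343.6, 244.6]), array([29.3, 30.2]), 640.5)
top (array([248.6, 235.3]), array([20.1, 33.4]), 336.5)
top (array([268.7, 228.2]), array([ 9.1, 14.2]), 69.0)
((0.5099082589149475, 0.16973645985126495), (0.1334594041109085, 0.23267678916454315), 15.171939849853516)
```

View pics/topc.png

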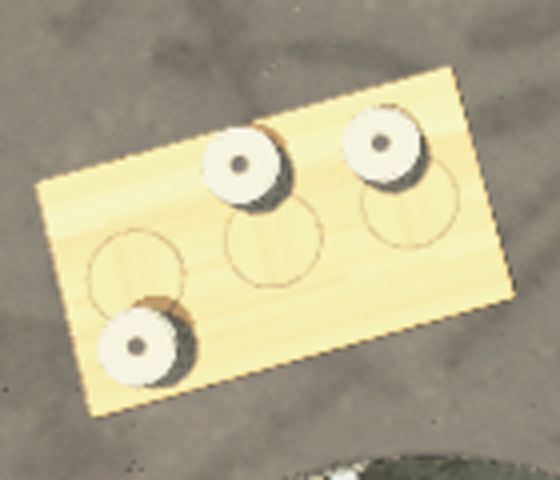

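View pics/rings.png

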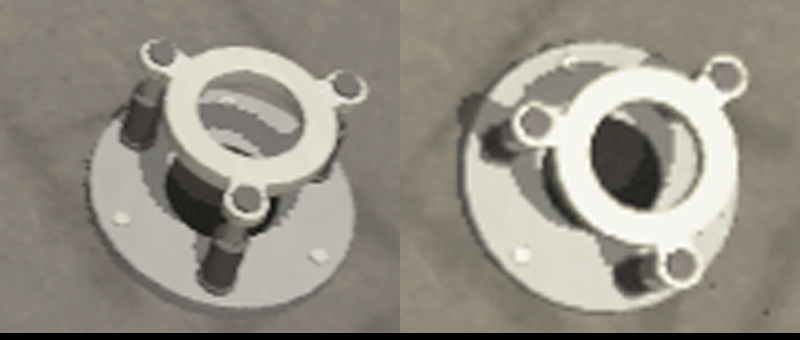

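The top crop shows the three empty circles at crop (136,277), (274,240) and (410,202), with the flask holes at (136,346), (239,163) and (381,142). In the ring crops, the lug centres are (161,54), (348,87), (246,202) in the scene half and (536,123), (725,75), (682,265) in the top half.

Run:
```python
from h import *
im={n:cams.get_image(n) for n in C}
t=[w for w in whites(im["top"],(160,200,300,320),lo=200,smax=32,amin=150)]
print(t)
S=[(166.4,200.1),(254.6,185.2),(217.7,176.2)]
T=[(194,286.5),(255.25,235.5),(219.75,240.75)]
for a,b in zip(S,T):
    b2=min([w[0] for w in t],key=lambda q:np.hypot(*(q-b)))
    print("flask",tri(a,b2),tri(a,b),plane("scene",a,.053),plane("top",b2,.053))
print("cast",tri((342.3,212.7),(343.6,244.6)))
print("cast z.086",plane("scene",(342.3,212.7),.086),plane("top",(343.6,244.6),.086))
L=[((161,54),(536,123)),((348,87),(725,75)),((246,202),(682,265))]
P=[]
for a,b in L:
    X,r=tri(np.array(a)/3.3333+[400,240],(np.array(b)-[400,0])/4.444+[410,215]);P.append(X);print("lug",X.round(4),r)
c=np.mean(P,0);print("ring",c,[np.linalg.norm(p-c) for p in P])
for p in P: print(np.degrees(np.arctan2(*(p-c)[[1,0]])))
# circles and board centre z-check by the crop circles
for uv in((136,277),(274,240),(410,202)): print("circ",plane("top",np.array(uv)/4+[160,200],.008))
# board corners two views
for n,r in(("scene",(140,150,300,260)),("top",(160,200,300,320))):print(cv2.boxPoints(board(im[n],n,r)))
R=cv2.Rodrigues(monitor.get_state()["tool_rot"])[0];print(R)
```

```text
[(array([194. , 286.3]), array([18.5, 19.3]), 246.0), (array([219.7, 240.8]), array([18.1, 19. ]), 253.5), (array([254.9, 235.6]), array([17.8, 18.7]), 241.0)]
flask (array([0.45110503, 0.22642501, 0.05389128]), [8.104673339929743e-06, 8.104673339537377e-06]) (array([0.45072977, 0.22618576, 0.05437614]), [0.00010830972658255532, 0.00010830972658247666]) [0.45172753 0.22703534 0.053     ] [0.45115429 0.2266893  0.053     ]
flask (array([0.55193571, 0.10537286, 0.05327474]), [0.00021635170173112006, 0.00021635170173075327]) (array([0.55191081, 0.1049351 , 0.05350946]), [0.0001378412359116997, 0.0001378412359114299]) [0.55226542 0.10532939 0.053     ] [0.55187508 0.10560151 0.053     ]
flask (array([0.54222616, 0.17685709, 0.05356709]), [4.561628507839678e-05, 4.5616285078278785e-05]) (array([0.54230226, 0.17683055, 0.05350955]), [0.0001140105926816075, 0.0001140105926809904]) [0.54266759 0.17725568 0.053     ] [0.54234194 0.1769487  0.053     ]
cast (array([ 0.52618235, -0.07434914,  0.09240312]), [0.003180914164900605, 0.0031809141649008893])
cast z.086 [ 0.5333503 -0.074992   0.086  
[... 248 characters left out ...]
 5.917342309135397e-05]
ring [ 0.51315823 -0.31008176  0.07909211] [np.float64(0.050391735268048514), np.float64(0.050718698801810125), np.float64(0.05042126021472982)]
73.52819436809345
-46.64246897815569
-166.8818539820098
circ [0.48975595 0.24064    0.008     ]
circ [0.50827001 0.16796644 0.008     ]
circ [0.52741967 0.09602769 0.008     ]
[[0.41197547 0.26264483]
 [0.47271907 0.0382058 ]
 [0.6031443  0.07350492]
 [0.5424007  0.29794395]]
[[0.4150545  0.26465887]
 [0.47578454 0.03998994]
 [0.6046162  0.07481432]
 [0.5438862  0.29948324]]
[[-9.58015302e-01  2.86717062e-01 -8.39697353e-05]
 [ 2.86717067e-01  9.58015169e-01 -5.09244350e-04]
 [-6.55647639e-05 -5.11939436e-04 -9.99999867e-01]]
```

Flask tops triangulate to z ≈ 0.0535 (expected 0.053), the ring to 0.079, and the circles agree between both methods. The casting flask's top-view blob merged with its flange, so I'll redo that one later. I'll start with flask A.

```bash
cat >> h.py <<'E'
U=15.15
def go(x,y,z,yaw=None):
    "slide (cm) and roll to reach world x,y,z with tool y at yaw deg"
    s=monitor.get_state();R=cv2.Rodrigues(s["tool_rot"])[0]
    d=R.T@(np.array([x,y,z])-s["position"])*100
    r=0
    if yaw is not None:
        a=np.degrees(np.arctan2(R[1,1],R[0,1]));r=-np.radians((yaw-a+90)%180-90)
    print("slide",d.round(2),"roll",round(float(r),3))
E
python3 - <<'E'
from h import *
go(.4511,.2266,.2216,U)
im=cams.get_image("top")
for lo in(200,215,225,235,245): print(lo,whites(im,(320,220,370,265),lo=lo,smax=60))
E
```

```text
slide [-36.71 -30.34   0.08] roll 1.016
200 [(array([343.7, 244.5]), array([29. , 29.8]), 533.5)]
215 [(array([343.6, 244.6]), array([28.9, 29.5]), 514.0)]
225 [(array([343.7, 244.7]), array([28.3, 29.2]), 494.0)]
235 [(array([343.6, 244.5]), array([27.5, 29.3]), 471.0)]
245 [(array([344.7, 240.8]), array([19.3, 19.6]), 264.5)]
```

>>> move_arm(slide=[[-3,-2.5,0],[-6,-5,0],[-9,-7.5,0],[-12,-10,0],[-15,-12.5,0],[-18,-15,0],[-21,-17.5,0],[-24,-20,0],[-27,-22.5,0],[-30,-25,0],[-33,-27.5,0],[-35,-29,0],[-36.7,-30.3,0],[-36.7,-30.3,0],[-36.7,-30.3,3],[-36.7,-30.3,6],[-36.7,-30.3,9],[-36.7,-30.3,11],[-36.7,-30.3,11],[-36.7,-30.3,11]], roll=[0.1,0.2,0.3,0.4,0.5,0.6,0.7,0.8,0.9,1.016,1.016,1.016,1.016,1.016,1.016,1.016,1.016,1.016,1.016,1.016], gripper=8.7)

```text
time: 2.35
position: [0.4508, 0.2281, 0.113]
tool_rot: [-1.908, -2.495, -0.0]
ft_force: [0.5, -0.1, -0.1]
grip_width: 1.001
grip_force: 0.0
```

Run:
```python
from h import *
print(tri((342.3,212.7),(344.7,240.8)))
go(.4511,.2266,.017,U);s=monitor.get_state();print(s["time"],s["position"],s["joint_positions"])
```

```text
(array([ 0.53326411, -0.0745833 ,  0.08581033]), [0.0004203184594563411, 0.00042031845945664334])
slide [-0.16 -0.01  9.6 ] roll 0.001
2.35 [0.45080657 0.22813506 0.11297899] [-0.83982417  0.09768445  0.33699519  1.95183302 -0.03652375  1.09777615
 -0.22252407]
```

>>> move_arm(slide=[[-0.16,0,2.5],[-0.16,0,5],[-0.16,0,7],[-0.16,0,8.5],[-0.16,0,9.6],[-0.16,0,9.6]], roll=[0,0,0,0,0,0])

```text
time: 2.95
position: [0.4513, 0.226, 0.0164]
tool_rot: [-1.909, -2.495, 0.001]
ft_force: [-0.7, -0.4, -0.7]
grip_width: 1.001
grip_force: 0.0
```

>>> move_arm(slide=[[0,0,0],[0,0,0],[0,0,0],[0,0,0],[0,0,0],[0,0,0],[0,0,0],[0,0,0]], roll=[0,0,0,0,0,0,0,0], gripper=3.8, squeeze=5)

```text
time: 3.75
position: [0.4518, 0.2257, 0.0166]
tool_rot: [1.91, 2.494, 0.001]
ft_force: [0.8, 0.9, -1.0]
grip_width: 0.457
grip_force: 5.0
```

Run:
```python
from h import *
go(.4895,.241,.017,U);print(monitor.get_state()["position"])
```

```text
slide [ 0.49  4.04 -0.04] roll -0.0
[0.45176869 0.22573636 0.01661764]
```

>>> move_arm(slide=[[0.05,0.5,0],[0.1,1,0],[0.15,1.5,0],[0.2,2,0],[0.25,2.5,0],[0.3,3,0],[0.35,3.5,0],[0.4,4.05,0],[0.4,4.05,0],[0.4,4.05,0]], roll=[0,0,0,0,0,0,0,0,0,0])

```text
time: 4.75
position: [0.4898, 0.2403, 0.0166]
tool_rot: [1.91, 2.495, 0.0]
ft_force: [-1.3, 0.3, 0.8]
grip_width: 0.46
grip_force: 5.0
```

>>> move_arm(slide=[[0,0,0],[0,0,0],[0,0,0],[0,0,0],[0,0,0],[0,0,0],[0,0,-3],[0,0,-6],[0,0,-8],[0,0,-8]], roll=[0,0,0,0,0,0,0,0,0,0], gripper=8.7)

```text
time: 5.75
position: [0.4918, 0.2413, 0.0998]
tool_rot: [1.909, 2.493, 0.01]
ft_force: [-0.1, -0.2, -0.5]
grip_width: 0.995
grip_force: 0.0
```

Run:
```python
from h import *
go(.5424,.1769,.017,U);print(monitor.get_state()["position"])
```

```text
slide [-7.56  3.16  8.28] roll -0.0
[0.49177274 0.24130494 0.09978986]
```

>>> move_arm(slide=[[-2,0.8,0],[-4,1.7,0],[-6,2.5,0],[-7.5,3.2,0],[-7.5,3.2,0],[-7.5,3.2,2.5],[-7.5,3.2,5],[-7.5,3.2,7],[-7.5,3.2,8],[-7.5,3.2,8]], roll=[0,0,0,0,0,0,0,0,0,0])

```text
time: 6.75
position: [0.5381, 0.1763, 0.0147]
tool_rot: [-1.907, -2.494, 0.005]
ft_force: [-0.1, -0.2, -0.2]
grip_width: 0.997
grip_force: 0.0
```

>>> move_arm(slide=[[0,0,0],[0,0,0],[0,0,0],[0,0,0],[0,0,0],[0,0,0],[0,0,0],[0,0,0]], roll=[0,0,0,0,0,0,0,0], gripper=3.8, squeeze=5)

```text
time: 7.55
position: [0.5405, 0.1762, 0.0168]
tool_rot: [1.909, 2.494, 0.001]
ft_force: [1.4, 0.2, 0.7]
grip_width: 0.461
grip_force: 5.0
```

Run:
```python
from h import *
s=monitor.get_state()
p=s["position"];a=np.radians(U);v=np.array([-np.sin(a),np.cos(a)])
e=np.dot(np.array([.5422,.1769])-p[:2],v);print(p,"v offset flask",e)
t=np.array([.5085,.1685])-v*e;go(*t,.017,U)
```

```text
[0.54051782 0.1761715  0.01677662] v offset flask 0.00026354706364227465
slide [ 0.07 -3.29 -0.03] roll -0.0
```

>>> move_arm(slide=[[0,-0.5,0],[0,-1,0],[0,-1.5,0],[0,-2,0],[0.05,-2.5,0],[0.05,-3,0],[0.05,-3.3,0],[0.05,-3.3,0],[0.05,-3.3,0]], roll=[0,0,0,0,0,0,0,0,0])

```text
time: 8.45
position: [0.5074, 0.1679, 0.0167]
tool_rot: [-1.909, -2.494, 0.001]
ft_force: [-2.0, -0.7, 4.8]
grip_width: 0.461
grip_force: 5.0
```

>>> move_arm(slide=[[0,0,0],[0,0,0],[0,0,0],[0,0,0],[0,0,0],[0,0,0],[0,0,-3],[0,0,-6],[0,0,-8],[0,0,-8],[0,0,-8]], roll=[0,0,0,0,0,0,0,0,0,0,0], gripper=8.7)

```text
time: 9.55
position: [0.5081, 0.1681, 0.0966]
tool_rot: [1.91, 2.495, 0.001]
ft_force: [0.3, -0.3, -0.4]
grip_width: 1.001
grip_force: 0.0
```

Run:
```python
from h import *
go(.5521,.1054,.017,U);print(monitor.get_state()["position"])
```

```text
slide [-7.2   2.61  7.96] roll -0.0
[0.50805441 0.16805859 0.09658179]
```

>>> move_arm(slide=[[-2,0.8,0],[-4,1.6,0],[-6,2.2,0],[-7.2,2.6,0],[-7.2,2.6,0],[-7.2,2.6,2.5],[-7.2,2.6,5],[-7.2,2.6,7],[-7.2,2.6,8],[-7.2,2.6,8]], roll=[0,0,0,0,0,0,0,0,0,0])

```text
time: 10.55
position: [0.5501, 0.1058, 0.0148]
tool_rot: [-1.907, -2.494, 0.004]
ft_force: [-0.2, -0.7, -0.3]
grip_width: 0.995
grip_force: 0.0
```

>>> move_arm(slide=[[0,0,0],[0,0,0],[0,0,0],[0,0,0],[0,0,0],[0,0,0],[0,0,0],[0,0,0]], roll=[0,0,0,0,0,0,0,0], gripper=3.8, squeeze=5)

```text
time: 11.35
position: [0.5523, 0.1053, 0.0167]
tool_rot: [1.909, 2.494, 0.001]
ft_force: [1.3, -0.5, -0.4]
grip_width: 0.457
grip_force: 5.0
```

Run:
```python
from h import *
s=monitor.get_state()
p=s["position"];a=np.radians(U);v=np.array([-np.sin(a),np.cos(a)])
e=np.dot(np.array([.552,.1054])-p[:2],v);print(p,"v offset flask",e)
t=np.array([.5277,.0962])-v*e;go(*t,.017,U)
```

```text
[0.55227568 0.10532673 0.01667914] v offset flask 0.00014277205193197618
slide [-0.25 -2.61 -0.03] roll -0.0
```

>>> move_arm(slide=[[-0.05,-0.5,0],[-0.1,-1,0],[-0.15,-1.5,0],[-0.2,-2,0],[-0.25,-2.6,0],[-0.25,-2.6,0],[-0.25,-2.6,0]], roll=[0,0,0,0,0,0,0])

```text
time: 12.05
position: [0.5263, 0.0956, 0.0166]
tool_rot: [-1.909, -2.493, 0.003]
ft_force: [-3.3, -0.7, 5.5]
grip_width: 0.46
grip_force: 5.0
```

>>> move_arm(slide=[[0,0,0],[0,0,0],[0,0,0],[0,0,0],[0,0,0],[0,0,0],[0,0,-3],[0,0,-6],[0,0,-10],[0,0,-14],[0,0,-16],[0,0,-16],[0,0,-16]], roll=[0,0,0,0,0,0,0,0,0,0,0,0,0], gripper=8.7)

```text
time: 13.35
position: [0.5274, 0.0961, 0.1764]
tool_rot: [-1.91, -2.495, -0.001]
ft_force: [0.3, -1.0, -0.7]
grip_width: 1.001
grip_force: 0.0
```

Run:
```python
from h import *
a=cams.get_image("scene");b=cams.get_image("top")
cv2.imwrite("pics/chk1.png",np.hstack([cv2.resize(a[150:260,140:300,::-1],(400,300)),cv2.resize(b[200:320,160:300,::-1],(400,300))]))
cv2.imwrite("pics/scene1.png",a[:,:,::-1])
for w in whites(b,(160,200,300,320),lo=200,smax=32,amin=120): print(w,plane("top",w[0],.053))
for w in whites(a,(140,150,300,260)): print(w,plane("scene",w[0],.053))
go(.5333,-.0746,.1776);s=monitor.get_state();print(s["position"],s["joint_positions"],s["time"])
```

```text
(array([191.1, 187.1]), array([23.9, 60.9]), 505.5) [0.49780132 0.20559396 0.053     ]
slide [-16.63  -3.79  -0.25] roll 0.0
[0.5264743  0.09580797 0.17498271] [-0.65723565  0.1087153   0.45916811  1.81422529 -0.05065723  1.23288512
  0.08056837] 13.45
```

View pics/chk1.png

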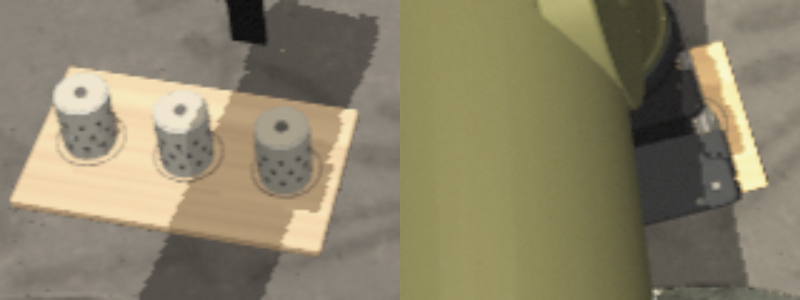

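The scene crop shows all three flasks upright, with their feet inside the circles, centred near crop (90,150), (187,155) and (286,185). The top view is blocked by the arm. Next is the casting flask.

>>> move_arm(slide=[[-3,-0.7,0],[-6,-1.4,0],[-9,-2.1,0],[-12,-2.8,0],[-15,-3.4,0],[-16.6,-3.8,0],[-16.6,-3.8,0],[-16.6,-3.8,0],[-16.6,-3.8,0],[-16.6,-3.8,0]], roll=[0,0,0,0,0,0,0,0,0,0])

```text
time: 14.45
position: [0.5341, -0.0725, 0.1762]
tool_rot: [-1.906, -2.496, 0.0]
ft_force: [-1.5, -0.4, -0.0]
grip_width: 0.995
grip_force: 0.0
```

Run:
```python
from h import *
a=cams.get_image("scene");b=cams.get_image("top")
for w in whites(b,(160,200,300,320),lo=200,smax=32,amin=120): print(w,plane("top",w[0],.053))
for w in whites(a,(140,150,300,260)): print(w,plane("scene",w[0],.053))
go(.5333,-.0746,.047,U);print(monitor.get_state()["position"])
```

```text
(array([187.3, 267.7]), array([18.3, 19.5]), 255.5) [0.4886383  0.24119653 0.053     ]
(array([223.7, 258.4]), array([18.6, 19.1]), 260.5) [0.50631035 0.16821867 0.053     ]
(array([259.6, 248.5]), array([18.4, 19.1]), 254.5) [0.52530047 0.09593144 0.053     ]
(array([216.2, 190.2]), array([ 21.6, 123.7]), 890.5) [0.51101247 0.16103075 0.053     ]
slide [-0.13 -0.13 12.94] roll 0.001
[ 0.53418859 -0.07301766  0.17644405]
```

All flasks are within about 2 mm of their circle centres. I'll descend onto the casting flask now.

>>> move_arm(slide=[[-0.1,-0.1,3],[-0.1,-0.1,6],[-0.1,-0.1,9],[-0.1,-0.1,11],[-0.1,-0.1,12.7],[-0.1,-0.1,12.7],[-0.1,-0.1,12.7],[-0.1,-0.1,12.7]], roll=[0,0,0,0,0,0,0,0])

```text
time: 15.35
position: [0.5345, -0.0752, 0.0508]
tool_rot: [1.908, 2.494, 0.002]
ft_force: [-0.2, -0.1, 0.4]
grip_width: 0.997
grip_force: 0.0
```

>>> move_arm(slide=[[0,0,0],[0,0,0],[0,0,0],[0,0,0],[0,0,0],[0,0,0],[0,0,0],[0,0,0]], roll=[0,0,0,0,0,0,0,0], gripper=4.0, squeeze=55)

```text
time: 16.15
position: [0.5337, -0.0753, 0.0496]
tool_rot: [1.909, 2.494, 0.001]
ft_force: [0.1, 0.2, -0.5]
grip_width: 0.495
grip_force: 55.0
```

>>> move_arm(slide=[[0,0,-1],[0,0,-3],[0,0,-5],[0,0,-8],[0,0,-11],[0,0,-13],[0,0,-13],[0,0,-13],[0,0,-13]], roll=[0,0,0,0,0,0,0,0,0])

```text
time: 17.05
position: [0.5322, -0.0752, 0.1779]
tool_rot: [-1.908, -2.493, 0.003]
ft_force: [-0.0, -0.4, -3.6]
grip_width: 0.497
grip_force: 55.0
```

Run:
```python
from h import *
go(.5132,-.3101,.177,U);s=monitor.get_state();print(s["position"],s["joint_positions"])
a=cams.get_image("scene")
cv2.imwrite("pics/lift.png",cv2.resize(a[100:340,240:540,::-1],(750,600)))
```

```text
slide [-22.18  -7.96   0.1 ] roll -0.0
[ 0.53216643 -0.07524945  0.17790824] [-0.46853014  0.11723121  0.60436231  1.80893945 -0.06984664  1.2398046
  0.41957527]
```

View pics/lift.png

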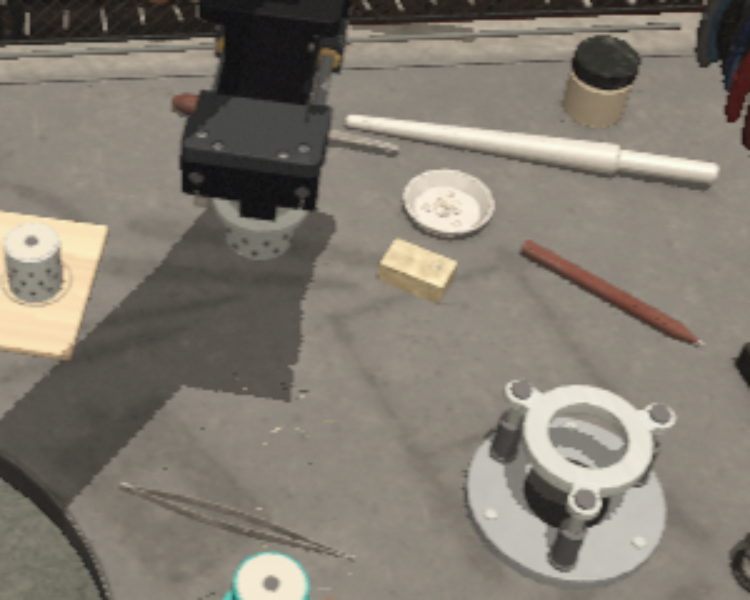

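The flask is lifted and upright in the gripper, at about (262,225) in the crop. The cradle is clear ahead at (585,440). I'll carry it over.

>>> move_arm(slide=[[-2,-0.7,0],[-5,-1.8,0],[-8,-2.9,0],[-11,-4,0],[-14,-5,0],[-17,-6.1,0],[-20,-7.2,0],[-21.5,-7.7,0],[-22.2,-7.9,0],[-22.2,-7.9,0],[-22.2,-7.9,0],[-22.2,-7.9,0],[-22.2,-7.9,0]], roll=[0,0,0,0,0,0,0,0,0,0,0,0,0])

```text
time: 18.4
position: [0.5156, -0.3089, 0.1795]
tool_rot: [-1.907, -2.496, -0.001]
ft_force: [0.0, -0.3, -2.0]
grip_width: 0.493
grip_force: 55.0
```

Run:
```python
from h import *
go(.5134,-.3109,.1396,U);s=monitor.get_state();print(s["position"],s["tool_rot"],s["joint_positions"])
a=cams.get_image("scene");b=cams.get_image("top")
cv2.imwrite("pics/over.png",np.hstack([cv2.resize(a[190:340,400:550,::-1],(400,400)),cv2.resize(b[190:310,400:520,::-1],(400,400))]))
```

```text
slide [-0.13 -0.27  3.99] roll 0.002
[ 0.51563632 -0.30892028  0.17950614] [-1.90699106e+00 -2.49621856e+00 -1.16872445e-03] [-0.12818061  0.29200466  0.75170115  1.66028522 -0.20799692  1.27160289
  0.93021505]
```

View pics/over.png

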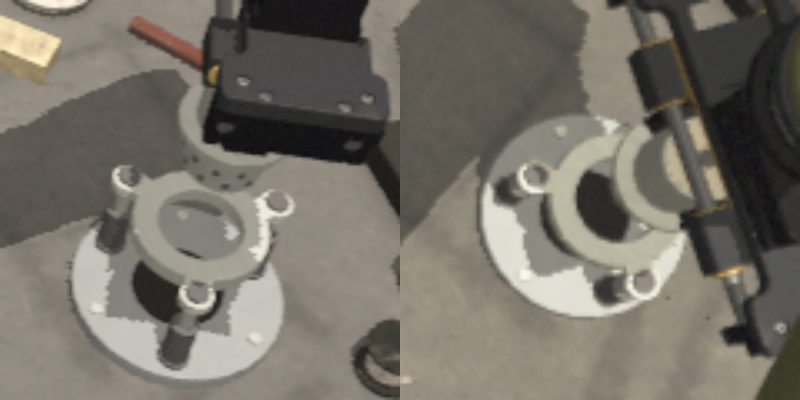

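The flask hangs above the ring, crop left (235,150) over ring (205,225), and looks upright. I'll correct x/y and go just above the ring.

>>> move_arm(slide=[[-0.1,-0.1,1],[-0.1,-0.2,2],[-0.1,-0.2,3],[-0.1,-0.2,4],[-0.1,-0.2,4],[-0.1,-0.2,4],[-0.1,-0.2,4]], roll=[0,0,0,0,0,0,0])

```text
time: 19.2
position: [0.5137, -0.3121, 0.1399]
tool_rot: [1.909, 2.494, 0.0]
ft_force: [0.0, -0.2, -1.5]
grip_width: 0.495
grip_force: 55.0
```

Run:
```python
from h import *
for i in range(3): go(.5134,-.3109,.1286,U); cams.get_image("top")
s=monitor.get_state();print(s["position"],s["ft_force"])
```

```text
slide [ 0.12 -0.    1.13] roll -0.0
slide [ 0.13 -0.01  1.15] roll -0.0
slide [ 0.12 -0.01  1.15] roll -0.0
[ 0.51374885 -0.31199672  0.14003603] [ 0.03379884  1.07891682 -2.29368862]
```

>>> move_arm(slide=[[0.1,0,0.5],[0.1,0,1],[0.1,0,1.5],[0.1,0,2],[0.1,0,2.5],[0.1,0,3],[0.1,0,3],[0.1,0,3]], roll=[0,0,0,0,0,0,0,0])

```text
time: 20.15
position: [0.5131, -0.3108, 0.1094]
tool_rot: [-1.91, -2.494, 0.0]
ft_force: [-0.9, 0.6, -2.7]
grip_width: 0.496
grip_force: 55.0
```

Run:
```python
from h import *
go(.5134,-.3109,.0936,U)
s=monitor.get_state();print(s["position"],s["ft_force"],s["torque"])
```

```text
slide [-0.01  0.02  1.58] roll -0.0
[ 0.51313884 -0.31084572  0.10944474] [-0.89289283  0.64927925 -2.72019167] [-0.09321003 -0.02260304  0.01144055]
```

No contact with the foot about 19 mm into the hole, so the fit is free. I'll continue to the flange contact and press.

>>> move_arm(slide=[[0,0,0.4],[0,0,0.8],[0,0,1.2],[0,0,1.5],[0,0,1.7],[0,0,1.9],[0,0,1.9]], roll=[0,0,0,0,0,0,0])

```text
time: 20.85
position: [0.5131, -0.3107, 0.0909]
tool_rot: [-1.909, -2.494, -0.0]
ft_force: [-1.3, 1.1, 3.3]
grip_width: 0.493
grip_force: 55.0
```

>>> move_arm(slide=[[0,0,0.2],[0,0,0.4],[0,0,0.6],[0,0,0.8],[0,0,1.0],[0,0,1.2],[0,0,1.2],[0,0,1.2],[0,0,1.2]], roll=[0,0,0,0,0,0,0,0,0])

```text
time: 21.75
position: [0.5132, -0.3108, 0.08]
tool_rot: [-1.909, -2.494, -0.001]
ft_force: [-4.8, 4.3, 13.1]
grip_width: 0.491
grip_force: 55.0
```

Run:
```python
from h import *
a=cams.get_image("scene");b=cams.get_image("top")
go(.5134,-.3109,.0936,U)
s=monitor.get_state();print(s["position"],s["ft_force"],s["torque"],s["time"])
cv2.imwrite("pics/press.png",np.hstack([cv2.resize(a[190:340,400:550,::-1],(400,400),interpolation=2),cv2.resize(b[190:310,400:520,::-1],(400,400),interpolation=2)]))
```

```text
slide [-0.01  0.02 -1.35] roll -0.0
[ 0.51321839 -0.3107953   0.08006952] [-4.39420718  3.64126681 11.9221229 ] [ 0.63845659  1.50569021 -0.0303467 ] 21.85
```

View pics/press.png

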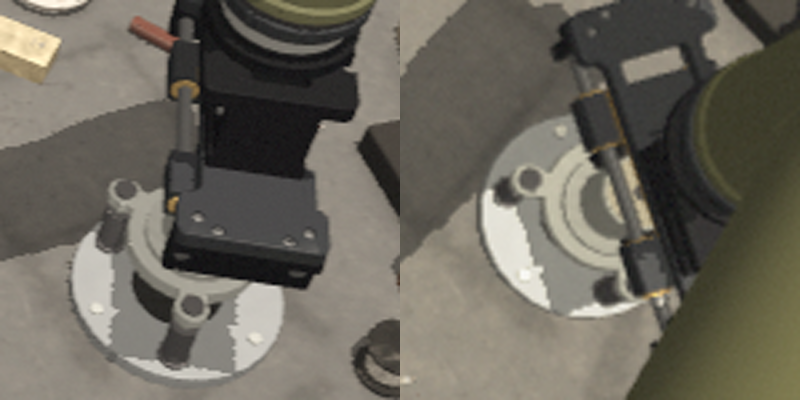

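The flange sits flat on the ring and the ring has sunk, as the lugs are lower on the tubes. The force balance gives about 13.4 mm, matching the TCP travel of 13.5 mm. I'll relieve the small side force and press slightly deeper.

>>> move_arm(slide=[[0.03,-0.02,0.05],[0.06,-0.04,0.1],[0.1,-0.07,0.15],[0.1,-0.07,0.15],[0.1,-0.07,0.15],[0.1,-0.07,0.15]], roll=[0,0,0,0,0,0])

```text
time: 22.45
position: [0.5131, -0.3108, 0.0791]
tool_rot: [1.908, 2.493, 0.001]
ft_force: [-3.2, 2.7, 13.1]
grip_width: 0.491
grip_force: 55.0
```

Run:
```python
from h import *
from bench import workorder
cams.get_image("scene");s=monitor.get_state();print(s["position"],s["ft_force"],s["grip_force"])
if s["position"][2]<.0805 and s["ft_force"][2]>10: print(workorder.close_job())
```

```text
[ 0.51312879 -0.31080473  0.07915912] [-3.39564238  2.84497325 12.76244984] 55.01860781572759
the job is handed in; nothing more can be done
None
```

The job is handed in: the three small flasks stand within about 2 mm of their circle centres, and the casting flask is seated in the cradle and held with the ring pressed down about 14 mm (worked out from tool height and force, not measured directly).

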